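# Pry the snap-fit terminal cover off the polisher control box

## Task

Take the orange pry blade out of its rest, and with it pry the yellow snap-fit terminal cover up at the notch in the grey control box's rim. Then lay the cover in the blue tray and leave the pry blade lying flat on the bench, leaving the other things on the bench where they are.

Things in the scene. Friction and masses are not known exactly. Their poses are not given: they have to be found in the camera images.
- pry_grip (a point): Handle centre of the flat pry blade (loose, 110 g). Orange handle 90 mm long, 26 wide, 14 thick, narrow edges fully rounded; steel blade straight on, 75 x 14 x 3 mm, in its middle plane. x to the tip, z across width, y across thickness. Starts on edge in the rest (z up, centre 33 mm high), pinchable across its thickness between the uprights; flat on the bench its centre is 7 mm up
- pry_tip (a point): Middle of the blade's end, 120 mm from the handle centre along the tool's x axis. The notch only takes the blade lying flat (y vertical): so lay the tool on the bench and take it again across its width. Let go on its rounded edge, leaning, it tips over flat by itself, onto either face. The bench between rest and box (around x 0.47, y 0.13 m) is always clear
- rest: Wooden tool rest, fixed. Base 130 x 60 x 6 mm, origin at the centre of its underside; x along the tool it holds, z up. Two forked uprights, 10 mm thick (in x), 37 mm wide, at x = -36 and +36 mm, carry the handle's lower edge at 20 mm and rise to 40 mm; 62 mm between them is free for fingers. Lift the tool straight up 35 mm to clear them
- box: Grey control box, fixed, 94 (x) x 66 mm, 100 mm high (back stop wall on its +x side 112 mm), on a 114 x 86 x 4 mm foot; origin at the centre of its underside, z up. The notch is in its -x side. The cover lies in its open top in a recess 7 mm deep, flush with the 6 mm rim, so fingers cannot hold it while snapped in. Hollow below
- notch (a point): Middle of the notch's floor edge on the outer face of the box's -x side, 84 mm high; axes as the box, +x into the box. Notch 26 mm wide, open to the rim's top, red mark below; snapped-in cover's underside is 9 mm above its floor. Blade in level about 35 mm (at most 40), then handle pressed down, the blade turning on this edge to a slope of 25 to 30 deg, pops the cover (about 5 N at the handle)
- cover_mid (a point): Centre of the yellow plate of the snap-fit cover (loose, 45 g), 80 (x) x 52 (y) x 7 mm, axes as the box when fitted (then 96.5 mm high), -x end at the notch. Below it at x = -27, y = +-17 mm two snap legs 14 mm long. Once popped, its notch end stays some 8 to 10 mm up on sprung nibs, far end down: take it across its 52 mm width about 20 mm from its middle towards the notch, and lift
- cover_lip (a point): Middle of the notch end of the cover's plate, half-way up its thickness, 40 mm from the cover's centre. Taking the popped cover, the fingertips go down beside it to just above the box's rim (100 mm high)
- tray: Blue open tray, fixed, 168 (x) x 148 (y) mm, 20 mm high, walls and floor about 4 to 5 mm, origin at the centre of its underside
- backing_pad: Green backing pad, loose, a disc of 100 mm diameter with a hub, 24 mm high; leave it alone. Origin at the centre of its underside
- stone_block: Speckled stone block, loose, 90 x 60 x 30 mm; leave it alone. Origin at the centre of its underside
- polish_disc: Yellow polishing disc, loose, 90 mm diameter, 8 mm thick; leave it alone. Origin at the centre of its underside
Mind the look-alikes: they are no part of the job. Leave any black or turquoise look-alike of the part that bears pry_grip alone. There is more than one size of the part that bears cover_mid; the job needs the larger.

How it is judged:
By the outcome, as a careful person would: the job done as asked, in the order asked, and still so for the second after the job is handed in, with the robot touching nothing.
It also fails if it takes over 64 s, if anything falls off the work surface, if the arm or the gripper's body presses on something with over 40 N, if the wrist force passes 120 N, or if a joint passes its speed limit or range.

## Robot

A 6-joint arm with a two-finger parallel gripper is mounted at the origin on the work surface. World frame = base frame: x ahead of the robot, y to its left, z up, the work surface at z = 0. Lengths are in mm, angles in degrees, forces in N, time in s.
With the tool pointing down it reaches from about 350 to 850 mm from the base axis. Payload 8.1 kg.
Tool frame: the origin (TCP) lies between the finger pads; the fingertips stand 19 mm ahead of it and the grasp point (between the pads) is the TCP (nose_length is the distance from the TCP to the fingertips, in mm); y points along the fingers, x is the direction in which the jaws open and shut, and the axes are right-handed (so a half turn about y gives the same grasp; the last joint's range is limited). The gripper opens to 85 mm and grips with 20 to 120 N. Pads are 22 mm wide; open, the fingers measure 114 mm over their backs; the gripper's body (76 mm by 85 mm) begins 54 mm behind the grasp point. The pads swing forward as they close: fully open they stand 13 mm farther back than shut.
Start: joints at [-4.893, 7.471, 85.268, -0, 87.261, -4.893], TCP at [600.005, 0.022, 250.292] pointing down, gripper open.
Joint ranges: [-169.43, 169.43], [-51.17, 129.36], [1.28, 143.12], [-76.62, 256.62], [0, 156.53], [-152.29, 152.29]. Speed limits (degrees/s): [136.94, 136.94, 159.86, 180, 180, 180].

## Interface

Orientations are given as [roll, pitch, yaw] about the fixed x, y, z axes, in that order (R = Rz(yaw) Ry(pitch) Rx(roll)).
In Python, from bench import sense, snapshot, camera_info, hand_in, nose_length gives the robot as it stands.
- The arm moves only by the tool arm_command, never from a script. Its argument "commands" is a list of rows, each a list of 3 entries, a list of its own where there are three numbers: the opening in per cent of the stroke, from 0 (shut) to 100 (fully open), then the shift along the world's x, y, z in units of 30 mm (1.0 is 30 mm), then the turn, a rotation vector about the world's x, y, z in degrees. A call has 1 to 5 rows; each row shifts and turns the pose as measured when the row begins; what a row does not reach is not made up. A row lasts 1/12 s, in which the tool goes at most 41.7 mm and 7.16 degrees, less where a joint would pass 70% of its speed; a pose out of reach is approached as far as the arm can. A call is refused whole if a number of a shift passes 1 or a number of a turn 7.16, either way. A call with a gripper value outside its range is refused whole. The fingers move at their own pace and stop on an object; "force" is the grip in N (left out, the last holds). Time passes only in rows, so rows that do not move let the fingers close. It gives the time, the measured TCP pose, the force and the opening at its end, in the units of the state.
- sense(): the state, without advancing time (a new reading comes with each control period).
- snapshot(name): name is "scene" or "side" or "wrist"; returns the picture (480x640x3 uint8, blue, green, red); there is no depth.
- camera_info(name): a dict with "fx", "fy", "cx", "cy" (pixels), "k1" (the pictures are not rectified: a ray, as slopes to the right and down, at radius r is drawn at 1 + k1 r^2 times it, then the intrinsics apply), "rvec" (rotation vector, rad) and "tvec" (3), from world to camera coordinates, as OpenCV has them; the wrist camera has in their place "hand_eye" (4x4, takes a point from camera to tool coordinates, whose origin is the TCP and whose axes are the tool frame's). Camera axes: x right, y down, z forward; pixel columns grow to the right and rows downward; lengths in mm; the calibration is good to about 2 mm. A picture is of the moment at which its call begins: read the wrist's pose just before it. camera_info takes no time and is no camera call.
- hand_in(): hands the job in, once; it reports no verdict.
The state is a dict: "time": time; "joint_pos": joint angles; "qd": joint speeds; "joint_efforts": joint torques, N m; "tool_pos": TCP position; "tcp_rot": TCP orientation; "ft_force": force on the tool from outside, world axes, zero at the start; "wrist_torque": the same for the moment, N m; "finger_gap": finger opening in mm.
Only numpy, scipy, OpenCV 4.12 (cv2) and the standard library are available. Lean on these libraries where they do the work, as an engineer would, in place of code of your own. Each camera call takes 0.05 s, during which the arm holds its last target. There are 200 camera calls.

## Working session

There is one attempt and no reset: what is moved stays moved. The work goes in short steps, Python scripts to look and compute and a tool call to move; the robot and the scene stay as the last step left them, time stands still between calls to the robot, and variables do not carry over. Pictures are saved under pics/ and viewed, about 8 in all and at most 12, crops included, and the job is handed in when it is done.

Besides the shell and the picture viewer there is one more tool, called after "Emit:" as name(argument=value, ...) on one line, values as JSON. arm_command: Moves the arm, as the interface text tells. Its arguments: {"type":"object","properties":{"commands":{"type":"array"},"force":{"type":"number"}},"required":["commands"]}

```bash
ls; mkdir -p pics; cat > h.py <<'E'
import numpy as np, cv2
from scipy.spatial.transform import Rotation as R
from bench import sense, snapshot, camera_info, hand_in, nose_length
def cam(name,st=None):
    c=camera_info(name)
    if 'hand_eye' in c:
        st=st or sense(); H=np.array(c['hand_eye'])
        Rt=R.from_euler('xyz',st['tcp_rot'],degrees=True).as_matrix()
        return c,Rt@H[:3,:3],Rt@H[:3,3]+np.array(st['tool_pos'])
    Rw=R.from_rotvec(np.ravel(c['rvec'])).as_matrix()
    return c,Rw.T,-Rw.T@np.ravel(c['tvec'])
def ray(C,u,v):
    c,Rc,o=C; d=np.array([(u-c['cx'])/c['fx'],(v-c['cy'])/c['fy']]); s=d.copy()
    for _ in range(20): s=d/(1+c['k1']*(s@s))
    r=Rc@np.array([s[0],s[1],1]); return o,r
def onz(C,u,v,z):
    o,r=ray(C,u,v); return o+r*(z-o[2])/r[2]
def proj(C,p):
    c,Rc,o=C; q=Rc.T@(np.array(p)-o); s=q[:2]/q[2]; s=s*(1+c['k1']*(s@s))
    return np.array([c['fx']*s[0]+c['cx'],c['fy']*s[1]+c['cy']])
E
python3 - <<'E'
from h import *
print(sense(), nose_length)
for n in('scene','side','wrist'):
    st=sense(); im=snapshot(n); cv2.imwrite(f'pics/{n}0.png',im); c=cam(n,st); print(n,c[2],c[1][:,2],c[0]['fx'])
E
```

```text
pics
{'time': 0.0, 'joint_pos': array([-4.89139234e+00,  7.51434337e+00,  8.53288312e+01, -2.41175630e-04,
        8.72606194e+01, -4.89300134e+00]), 'qd': array([-0.08122394, -0.0242717 ,  0.11584996, -0.05849147,  0.02401463,
       -0.0220476 ]), 'joint_efforts': array([-1.90700346e-03, -5.69404185e+01, -5.00557995e+01, -2.19391650e-04,
        1.44415747e-02,  7.24149572e-05]), 'tool_pos': array([5.99495916e+02, 8.14811438e-02, 2.49256655e+02]), 'tcp_rot': array([-8.99913869e+01,  1.03436307e-01,  1.62851213e-03]), 'ft_force': array([ 0.380722  , -0.2208207 ,  0.33722711]), 'wrist_torque': array([-0.01509709,  0.04596613, -0.02733365]), 'finger_gap': 85.37453532845794} 19.0
scene [1375.96254839  305.07704511  852.3483084 ] [-0.72120484 -0.22755672 -0.65427939] 501.14845588993444
side [ 320.29838792 -862.82476915  886.04519974] [ 0.17462352  0.72901906 -0.66184427] 606.1456624690788
wrist [600.15261889  64.085591   374.45078112] [-0.00154502 -0.25715328 -0.96636939] 372.6752282429966
```

View pics/scene0.png

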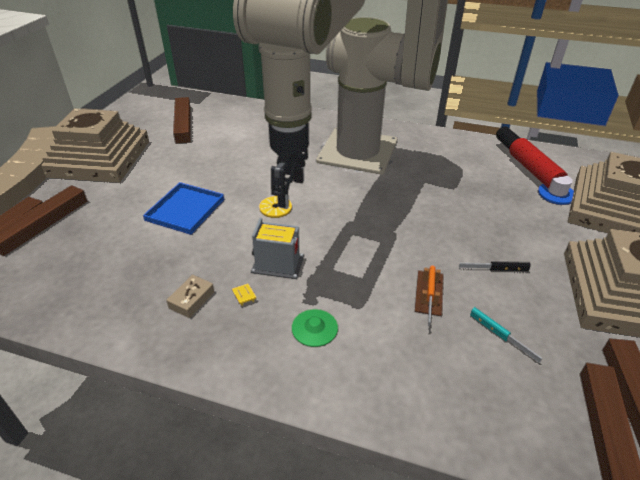

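View pics/side0.png

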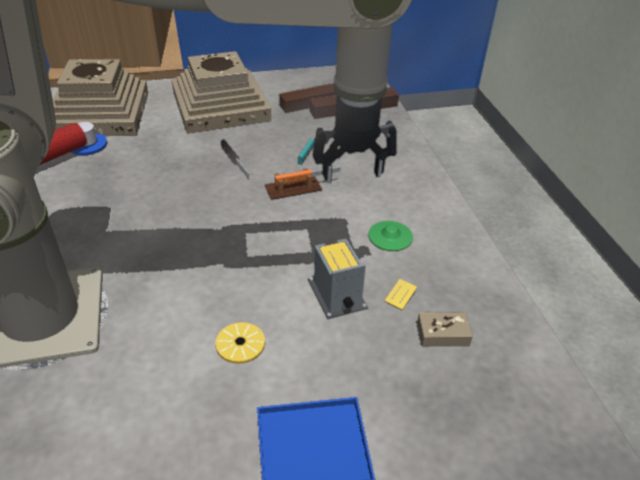

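Scene view: the orange tool is in its wooden rest at about (431,290), with look-alikes in black (495,267) and turquoise (505,335). The yellow cover is in the box at (278,234), a smaller yellow plate lies on the bench at (244,294), and the tray is at (185,207). The side view agrees. I'll measure next.

```bash
cat > m.py <<'E'
from h import *
def blobs(im,lo,hi,amin=30):
    m=cv2.inRange(cv2.cvtColor(im,cv2.COLOR_BGR2HSV),lo,hi)
    cs,_=cv2.findContours(m,cv2.RETR_EXTERNAL,cv2.CHAIN_APPROX_NONE)
    return sorted([c for c in cs if cv2.contourArea(c)>amin],key=cv2.contourArea,reverse=True)
COL=dict(orange=((5,170,90),(17,255,255)),yellow=((20,140,90),(34,255,255)),blue=((105,150,60),(125,255,255)))
E
python3 - <<'E'
from m import *
for n in('scene','side'):
    im=cv2.imread(f'pics/{n}0.png');C=cam(n)
    for k,z in(('orange',33),('yellow',100),('blue',20)):
        for c in blobs(im,*COL[k])[:4]:
            r=cv2.minAreaRect(c);b=cv2.boxPoints(r)
            print(n,k,cv2.contourArea(c),np.round(r[0]),'ctr',np.round(onz(C,*r[0],z)[:2]),'bench',np.round(onz(C,*r[0],0)[:2]),np.round([onz(C,*p,z)[:2] for p in b]).tolist())
a=cv2.imread('pics/scene0.png');s=cv2.imread('pics/side0.png')
f=lambda i,x,y,w,h:cv2.resize(i[y:y+h,x:x+w],(400,300),interpolation=cv2.INTER_CUBIC)
cv2.imwrite('pics/crop1.png',np.vstack([np.hstack([f(a,225,210,100,75),f(a,385,255,100,75)]),np.hstack([f(s,295,235,100,75),f(s,250,145,100,75)])]))
E
```

```text
scene orange 181.5 [431. 284.] ctr [551. 310.] bench [518. 310.] [[607.0, 306.0], [495.0, 296.0], [491.0, 314.0], [603.0, 323.0]]
scene yellow 457.0 [275. 233.] ctr [567. -56.] bench [ 460. -105.] [[597.0, -92.0], [548.0, -108.0], [537.0, -20.0], [586.0, -7.0]]
scene yellow 336.0 [276. 206.] ctr [475. -92.] bench [ 355. -145.] [[447.0, -145.0], [422.0, -71.0], [502.0, -42.0], [525.0, -112.0]]
scene yellow 269.5 [244. 294.] ctr [763. -47.] bench [682. -93.] [[759.0, -76.0], [729.0, -54.0], [768.0, -18.0], [796.0, -39.0]]
scene blue 3805.0 [577.  93.] ctr [-626.  691.] bench [-674.  700.] [[-390.0, 537.0], [-916.0, 567.0], [-899.0, 868.0], [-394.0, 789.0]]
scene blue 2254.0 [184. 207.] ctr [ 459. -367.] bench [ 437. -384.] [[529.0, -452.0], [267.0, -443.0], [386.0, -279.0], [615.0, -306.0]]
scene blue 354.0 [521.  70.] ctr [-782.  485.] bench [-834.  489.] [[-458.0, 446.0], [-1211.0, 503.0], [-1195.0, 534.0], [-450.0, 471.0]]
scene blue 270.5 [555. 195.] ctr [ 86. 591.] bench [ 55. 598.] [[129.0, 543.0], [47.0, 549.0], [42.0, 640.0], [123.0, 630.0]]
side orange 147.0 [293. 177.] ctr [5
[... 338 characters left out ...]
0], [548.0, -100.0]]
side yellow 318.0 [401. 294.] ctr [ 652. -170.] bench [694. -82.] [[621.0, -179.0], [667.0, -131.0], [684.0, -161.0], [638.0, -207.0]]
side blue 8031.0 [315. 442.] ctr [ 450. -375.] bench [ 453. -364.] [[371.0, -290.0], [554.0, -313.0], [522.0, -452.0], [359.0, -430.0]]
side blue 4814.0 [256.  39.] ctr [ 584. 1144.] bench [ 590. 1191.] [[328.0, 1439.0], [918.0, 1342.0], [804.0, 889.0], [304.0, 977.0]]
side blue 1671.5 [431.  20.] ctr [1244. 1203.] bench [1265. 1250.] [[1166.0, 1414.0], [1462.0, 1361.0], [1312.0, 1015.0], [1051.0, 1063.0]]
side blue 1506.0 [450.  69.] ctr [1159.  811.] bench [1179.  849.] [[1079.0, 950.0], [1343.0, 952.0], [1232.0, 683.0], [997.0, 686.0]]
```

View pics/crop1.png

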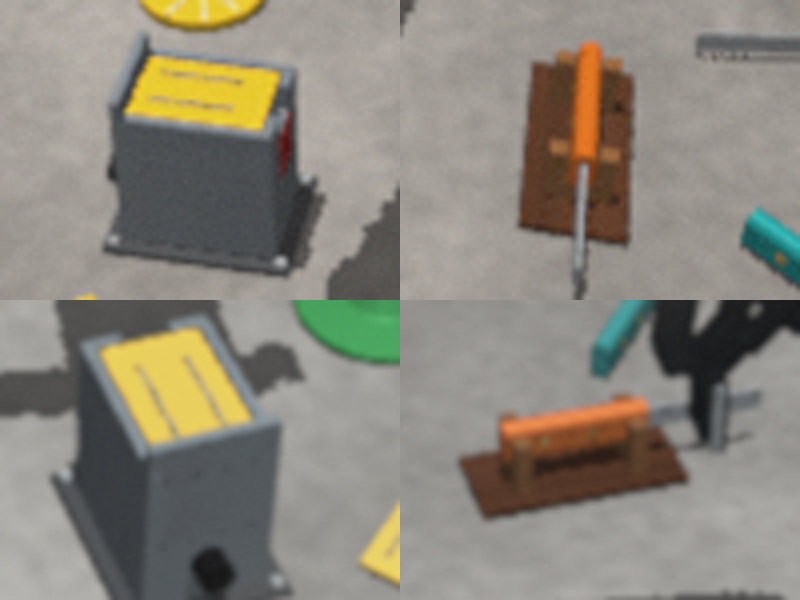

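The orange tool has its handle centre at about (550,309), pointing +x and yawed about +6°. The box sits at about (567,-53). Its stop wall (112 mm high) is on the -y side and its red notch mark on the +y side, so box +x points along world -y. The larger cover is the one in the box. Next I'll go above the tool and look with the wrist camera.

Emit:
arm_command(commands=[[70, [-0.2, 0.75, 0], [0, 0, 6.8]], [70, [-0.2, 0.75, 0], [0, 0, 6.8]], [70, [-0.2, 0.75, 0], [0, 0, 6.8]], [70, [-0.2, 0.75, 0], [0, 0, 6.8]], [70, [-0.2, 0.75, 0], [0, 0, 6.8]]])

```text
time: 0.57
tool_pos: [568.2, 111.1, 246.9]
tcp_rot: [-90.0, 0.3, 34.8]
ft_force: [0.1, -0.0, -0.0]
finger_gap: 59.8
```

Emit:
arm_command(commands=[[70, [-0.2, 0.75, 0], [0, 0, 6.8]], [70, [-0.2, 0.75, 0], [0, 0, 6.8]], [70, [-0.2, 0.75, 0], [0, 0, 6.8]], [70, [-0.2, 0.75, 0], [0, 0, 6.8]], [60, [-0.2, 0.75, 0], [0, 0, 6.8]]])

```text
time: 0.98
tool_pos: [535.0, 228.5, 244.9]
tcp_rot: [-89.9, 0.4, 70.5]
ft_force: [0.7, -1.0, 0.2]
finger_gap: 51.3
```

Emit:
arm_command(commands=[[50, [-0.1, 0.7, -0.2], [0, 0, 6.8]], [50, [0, 0.7, -0.3], [0, 0, 6.8]], [50, [0, 0.7, -0.3], [0, 0, 6.8]], [50, [0, 0.5, -0.3], [0, 0, 6.8]], [50, [0, 0, 0], [0, 0, 0]]])

```text
time: 1.4
tool_pos: [528.7, 314.6, 209.9]
tcp_rot: [-89.8, 0.3, 99.7]
ft_force: [0.2, -0.0, -0.1]
finger_gap: 42.8
```

```bash
python3 - <<'E'
from m import *
st=sense();im=snapshot('wrist');cv2.imwrite('pics/w1.png',im);C=cam('wrist',st)
print(st['tool_pos'],st['tcp_rot'])
for c in blobs(im,*COL['orange'])[:2]:
    r=cv2.minAreaRect(c);b=cv2.boxPoints(r);P=np.array([onz(C,*p,46)[:2] for p in b]);print(r,np.round(P).tolist())
    m=onz(C,*r[0],46);print(m)
    e=[P[1]-P[0],P[2]-P[1]];L=max(e,key=np.linalg.norm);print(np.linalg.norm(e,axis=1),np.degrees(np.arctan2(L[1],L[0])))
E
```

```text
[528.72372754 314.64133791 209.94358626] [-89.82367762   0.32183407  99.70874707]
((309.7539367675781, 245.352294921875), (17.640438079833984, 111.91290283203125), 3.5035314559936523) [[597.0, 308.0], [503.0, 298.0], [502.0, 312.0], [595.0, 322.0]]
[547.23903154 309.70798938  46.        ]
[94.09884969 13.69724206] -174.2719847681505
((295.0, 203.5), (13.0, 14.0), 90.0) [[511.0, 287.0], [510.0, 297.0], [520.0, 299.0], [522.0, 288.0]]
[515.58381322 292.70726829  46.        ]
[10.93732049 10.29423684] 99.7478871429979
```

View pics/w1.png

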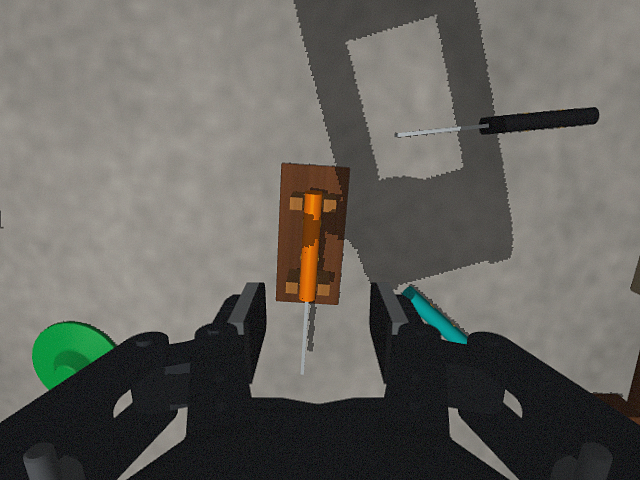

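The wrist view shows the orange handle at (310,245). It measures 94x14 mm at the top plane, centred at about (549,310) and yawed 5.7°, which agrees with the other cameras. The jaws are clear of both look-alikes. Now I descend.

Emit:
arm_command(commands=[[50, [0.7, -0.15, -0.9], [0, 0, -4]], [50, [0, 0, -0.9], [0, 0, 0]], [50, [0, 0, -0.9], [0, 0, 0]], [50, [0, 0, -0.9], [0, 0, 0]], [50, [0, 0, 0], [0, 0, 0]]])

```text
time: 1.87
tool_pos: [553.5, 306.5, 104.1]
tcp_rot: [-90.3, 0.3, 94.1]
ft_force: [-1.6, -0.4, -2.0]
finger_gap: 42.6
```

Emit:
arm_command(commands=[[50, [-0.1, 0.1, -0.7], [0.3, 0, 1.5]], [50, [0, 0, -0.7], [0, 0, 0]], [50, [0, 0, -0.5], [0, 0, 0]], [50, [0, 0, 0], [0, 0, 0]]])

```text
time: 2.2
tool_pos: [553.1, 306.9, 50.4]
tcp_rot: [-90.5, -0.0, 95.0]
ft_force: [-0.8, -0.5, -0.0]
finger_gap: 42.8
```

Emit:
arm_command(commands=[[50, [-0.1, 0.12, -0.2], [0, 0, 0.7]], [30, [0, 0, 0], [0, 0, 0]], [0, [0, 0, 0], [0, 0, 0]], [0, [0, 0, 0], [0, 0, 0]], [0, [0, 0, 0], [0, 0, 0]]], force=60)

```text
time: 2.62
tool_pos: [553.2, 311.5, 50.3]
tcp_rot: [-90.8, -0.1, 95.6]
ft_force: [-0.1, 0.6, -2.1]
finger_gap: 12.2
```

Emit:
arm_command(commands=[[0, [0, 0, 0], [0, 0, 0]], [0, [0, 0, 0], [0, 0, 0]], [0, [0, 0, 0], [0, 0, 0]], [0, [0, 0, 0], [0, 0, 0]]])

```text
time: 2.95
tool_pos: [554.2, 312.2, 52.5]
tcp_rot: [-91.0, -0.2, 95.6]
ft_force: [0.6, -0.5, -0.8]
finger_gap: 12.1
```

The gap reads 12 mm, so the grip is a bit high on the handle. I'll re-grip lower.

Emit:
arm_command(commands=[[40, [0, 0, 0], [0, 0, 0]], [40, [0, 0, 0], [0, 0, 0]], [40, [-0.1, -0.05, -0.3], [0.5, 0, 0]], [40, [0, 0, 0], [0, 0, 0]]])

```text
time: 3.28
tool_pos: [551.6, 310.9, 43.5]
tcp_rot: [-91.1, -0.7, 95.6]
ft_force: [-0.7, -0.4, -0.8]
finger_gap: 34.3
```

Emit:
arm_command(commands=[[10, [0, 0, 0], [-0.7, 1.1, 0]], [0, [0, 0, 0], [0, 0, 0]], [0, [0, 0, 0], [0, 0, 0]], [0, [0, 0, 0], [0, 0, 0]], [0, [0, 0, 0], [0, 0, 0]]])

```text
time: 3.7
tool_pos: [550.8, 310.4, 42.7]
tcp_rot: [-89.9, -0.2, 95.6]
ft_force: [-1.1, -0.5, 1.5]
finger_gap: 12.5
```

Emit:
arm_command(commands=[[0, [0, 0, 0], [0, 0, 0]], [0, [0, 0, 0.5], [0, 0, 0]], [0, [0, 0, 0.7], [0, 0, 0]], [0, [0, 0, 0.8], [0, 0, 0]], [0, [0, 0, 0.8], [0, 0, 0]]])

```text
time: 4.12
tool_pos: [544.7, 307.5, 122.5]
tcp_rot: [-89.1, 0.1, 95.6]
ft_force: [0.9, 0.8, -2.1]
finger_gap: 12.4
```

Emit:
arm_command(commands=[[0, [0, 0, 0.8], [0, 0, 0]], [0, [0, 0, 0.5], [0, 0, 0]], [0, [0, 0, 0], [0, 0, 0]]])

```text
time: 4.37
tool_pos: [546.8, 308.5, 172.1]
tcp_rot: [-89.6, -0.1, 95.6]
ft_force: [1.4, 0.1, -1.3]
finger_gap: 12.3
```

```bash
python3 - <<'E'
from m import *
s=snapshot('side');a=snapshot('scene')
f=lambda i,x,y,w,h:cv2.resize(i[y:y+h,x:x+w],(400,300),interpolation=cv2.INTER_CUBIC)
cv2.imwrite('pics/crop2.png',np.hstack([f(a,370,210,120,90),f(s,240,80,160,120)]))
E
```

```text
(no output)
```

View pics/crop2.png

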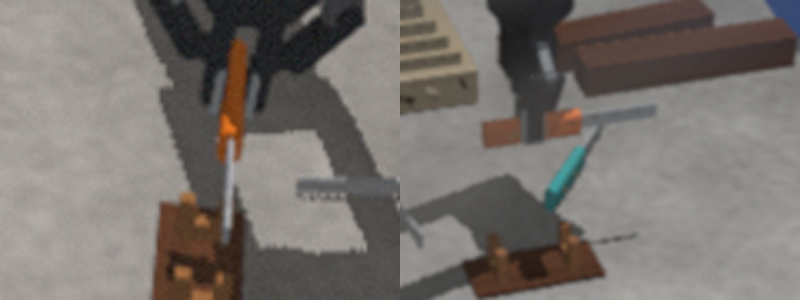

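The tool is held level and clear of the rest. I carry it to the clear bench area and turn it by -90°.

Emit:
arm_command(commands=[[0, [-0.17, -0.4, 0], [0, 0, -6.9]], [0, [-0.17, -0.4, 0], [0, 0, -6.9]], [0, [-0.17, -0.4, 0], [0, 0, -6.9]], [0, [-0.17, -0.4, 0], [0, 0, -6.9]], [0, [-0.17, -0.4, 0], [0, 0, -6.9]]])

```text
time: 4.88
tool_pos: [514.9, 246.4, 159.2]
tcp_rot: [-88.9, 0.4, 60.1]
ft_force: [-0.1, -0.3, -0.1]
finger_gap: 12.3
```

Emit:
arm_command(commands=[[0, [-0.17, -0.4, 0], [0, 0, -6.9]], [0, [-0.17, -0.4, 0], [0, 0, -6.9]], [0, [-0.17, -0.4, 0], [0, 0, -6.9]], [0, [-0.17, -0.4, 0], [0, 0, -6.9]], [0, [-0.17, -0.4, 0], [0, 0, -6.9]]])

```text
time: 5.3
tool_pos: [481.3, 181.7, 147.7]
tcp_rot: [-88.6, 1.3, 24.3]
ft_force: [0.9, 0.5, -1.2]
finger_gap: 12.7
```

Emit:
arm_command(commands=[[0, [-0.17, -0.4, -0.2], [0, 0, -6.9]], [0, [-0.17, -0.4, -0.4], [0, 0, -6.9]], [0, [-0.17, -0.4, -0.6], [0, 0, -6.9]], [0, [0, 0, 0], [0, 0, 0]]])

```text
time: 5.63
tool_pos: [459.6, 141.5, 103.4]
tcp_rot: [-88.7, 1.9, 2.4]
ft_force: [-1.1, -0.0, -2.4]
finger_gap: 12.1
```

Emit:
arm_command(commands=[[0, [0.3, 0.1, -0.6], [-0.7, 4, 0]], [0, [0.2, 0.1, -0.6], [-0.6, 4, 0]], [0, [0, 0, -0.6], [0, 0, 0]], [0, [0, 0, 0], [0, 0, 0]]])

```text
time: 5.97
tool_pos: [471.2, 147.1, 45.5]
tcp_rot: [-89.6, 10.5, 2.8]
ft_force: [-1.2, -0.8, -2.5]
finger_gap: 12.7
```

Emit:
arm_command(commands=[[0, [0, 0, -0.4], [0, 0, 0]], [0, [0, 0, -0.2], [0, 0, 0]], [0, [0, 0, 0], [0, 0, 0]]])

```text
time: 6.22
tool_pos: [469.9, 147.8, 25.9]
tcp_rot: [-89.6, 10.7, 3.2]
ft_force: [-0.1, 0.0, -1.1]
finger_gap: 12.7
```

Emit:
arm_command(commands=[[60, [0, 0, 0], [0, 0, 0]], [60, [0, 0, 0], [0, 0, 0]], [60, [0, 0, 0], [0, 0, 0]], [60, [0, 0, 0.3], [0, 0, 0]], [60, [0, 0, 0.6], [0, 0, 0]]])

```text
time: 6.63
tool_pos: [468.7, 148.2, 54.9]
tcp_rot: [-89.5, 10.8, 3.3]
ft_force: [-0.1, -0.1, 0.5]
finger_gap: 51.1
```

Emit:
arm_command(commands=[[60, [0, 0.3, 0.8], [0, -5, 0]], [60, [0, 0.3, 0.8], [0, -5, 0]], [60, [0, 0.3, 0.8], [0, 0, 0]], [60, [0, 0, 0.8], [0, 0, 0]], [60, [0, 0, 0], [0, 0, 0]]])

```text
time: 7.05
tool_pos: [468.6, 175.8, 161.2]
tcp_rot: [-90.1, 0.2, 3.2]
ft_force: [1.0, 0.3, 1.5]
finger_gap: 51.2
```

```bash
python3 - <<'E'
from m import *
st=sense();im=snapshot('wrist');cv2.imwrite('pics/w2.png',im);C=cam('wrist',st)
print(st['tool_pos'],st['tcp_rot'])
def rep(c,z):
    r=cv2.minAreaRect(c);b=cv2.boxPoints(r);P=np.array([onz(C,*p,z)[:2] for p in b]);
    e=[P[1]-P[0],P[2]-P[1]];L=max(e,key=np.linalg.norm);print(np.round(P.mean(0),1),np.linalg.norm(e,axis=1),np.degrees(np.arctan2(L[1],L[0])),r[0])
for c in blobs(im,*COL['orange'])[:2]: rep(c,12)
for c in blobs(im,*COL['yellow'])[:3]: rep(c,100)
E
```

```text
[468.63303681 175.84159636 161.15451294] [-90.06077838   0.17372237   3.21980487]
[482.8 145.5] [24.60584896 91.10681293] -85.4051147113422 (333.5, 263.5)
[519.5 305.7] [14.90700356 23.64673079] -83.87154576604702 (403.0, 45.5)
[476.5 188.9] [3.62141044 3.22800494] 3.308452109273479 (333.5, 242.0)
[477.9 168.4] [3.48242093 3.5211415 ] -43.135801105844166 (333.5, 279.0)
```

View pics/w2.png

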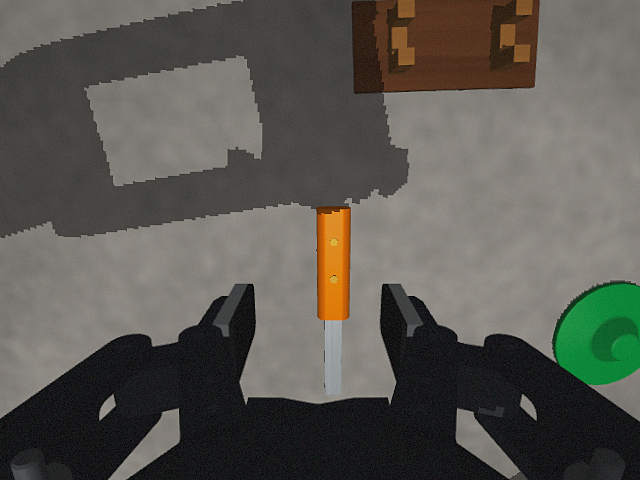

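The tool lies flat at (483,145), yaw -85.4°, seen at pixel (333,263). Before re-gripping it I'll take a wrist view over the box to get its exact pose.

Emit:
arm_command(commands=[[60, [0.3, -0.8, 0.6], [0, 0, 0]], [60, [0.4, -1, 0.6], [0, 0, 0]], [60, [0.4, -1, 0.6], [0, 0, 0]], [60, [0.4, -1, 0.6], [0, 0, 0]], [60, [0.4, -1, 0.6], [0, 0, 0]]])

```text
time: 7.52
tool_pos: [520.8, 31.5, 249.5]
tcp_rot: [-89.9, 0.6, 3.8]
ft_force: [1.0, 1.2, 0.2]
finger_gap: 51.1
```

Emit:
arm_command(commands=[[60, [0.4, -1, 0.2], [0, 0, 0]], [60, [0.4, -0.8, 0], [0, 0, 0]], [60, [0.4, -0.6, 0], [0, 0, 0]], [60, [0, 0, 0], [0, 0, 0]], [60, [0, 0, 0], [0, 0, 0]]])

```text
time: 7.93
tool_pos: [560.7, -52.5, 261.5]
tcp_rot: [-90.1, 0.2, 3.3]
ft_force: [0.2, 0.1, 0.0]
finger_gap: 51.6
```

```bash
python3 - <<'E'
from m import *
st=sense();im=snapshot('wrist');cv2.imwrite('pics/w3.png',im);C=cam('wrist',st)
print(st['tool_pos'],st['tcp_rot'])
def rep(c,z):
    r=cv2.minAreaRect(c);b=cv2.boxPoints(r);P=np.array([onz(C,*p,z)[:2] for p in b]);
    e=[P[1]-P[0],P[2]-P[1]];L=max(e,key=np.linalg.norm);print(np.round(P.mean(0),1),np.round(P,1).tolist(),np.linalg.norm(e,axis=1),np.degrees(np.arctan2(L[1],L[0])),r)
for c in blobs(im,*COL['yellow'])[:3]: rep(c,100)
E
```

```text
[560.69937734 -52.46349642 261.52618729] [-90.14146299   0.20766502   3.34508849]
[568.7 -55.3] [[537.8, -18.9], [588.9, -12.3], [601.4, -91.3], [546.6, -98.6]] [51.52130949 79.93261911] -81.04919519433207 ((327.4917297363281, 225.3798828125), (98.66219329833984, 67.52924346923828), 86.05481719970703)
[ 409.3 -105.5] [[362.1, -104.0], [409.8, -57.6], [456.0, -104.8], [409.1, -155.4]] [66.45887601 66.11120598] 44.24688060488473 ((132.50001525878906, 273.5000305175781), (83.43859100341797, 72.12489318847656), 45.0)
[659.7 -65.8] [[631.2, -68.4], [669.2, -39.1], [688.6, -62.6], [650.1, -93.1]] [47.95932414 30.50474281] 37.68788377708266 ((439.61297607421875, 246.17843627929688), (35.59504318237305, 61.50282669067383), 57.65256118774414)
```

View pics/w3.png

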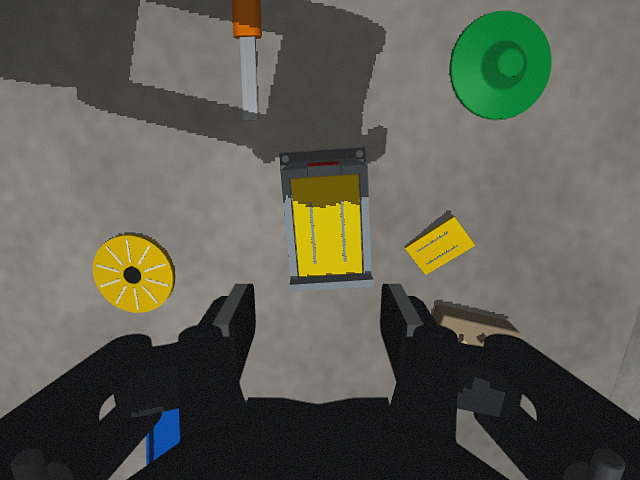

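The wrist view shows the cover at (327,225), measuring 52x80 mm. Its centre is (568.5,-55) and box yaw is -82.5°, so the notch edge is at about (562,-8). The smaller plate at (440,246) is about 30x48 mm, so it isn't the one. Now I re-grip the tool across its width.

Emit:
arm_command(commands=[[60, [-0.3, 1, 0], [0, 0, 0.5]], [60, [-0.4, 1, 0], [0, 0, 0.5]], [60, [-0.4, 1, 0], [0, 0, 0]], [60, [-0.4, 1, -0.7], [0, 0, 0]], [60, [-0.4, 1, -1], [0, 0, 0]]])

```text
time: 8.4
tool_pos: [503.1, 99.8, 214.5]
tcp_rot: [-90.2, -0.2, 4.1]
ft_force: [1.2, 0.9, -1.1]
finger_gap: 51.1
```

Emit:
arm_command(commands=[[60, [-0.4, 1, -1], [0, 0, 0]], [60, [-0.2, 0.6, -1], [0, 0, 0]], [60, [0, 0, -1], [0, 0, 0]], [60, [0, 0, 0], [0, 0, 0]]])

```text
time: 8.73
tool_pos: [475.1, 156.7, 118.4]
tcp_rot: [-90.0, 0.1, 4.7]
ft_force: [-1.0, 0.5, -1.4]
finger_gap: 51.2
```

Emit:
arm_command(commands=[[60, [0.2, -0.3, -0.8], [0, 0, 0]], [60, [0, 0, -0.8], [0, 0, 0]], [60, [0, 0, -0.7], [0, 0, 0]], [60, [0, 0, 0], [0, 0, 0]]])

```text
time: 9.07
tool_pos: [479.6, 150.5, 51.0]
tcp_rot: [-90.0, 0.1, 5.1]
ft_force: [-1.1, -0.2, -0.9]
finger_gap: 51.5
```

Emit:
arm_command(commands=[[60, [0.1, -0.15, -0.6], [0, 0, 0]], [60, [0, 0, -0.3], [0, 0, 0]], [60, [0, 0, 0], [0, 0, 0]], [60, [0, 0, 0], [0, 0, 0]]])

```text
time: 9.4
tool_pos: [485.0, 147.0, 29.6]
tcp_rot: [-90.0, -0.1, 5.1]
ft_force: [0.5, 0.8, 0.0]
finger_gap: 51.3
```

Emit:
arm_command(commands=[[40, [-0.05, 0, -0.25], [0, 0, -0.4]], [20, [0, 0, 0], [0, 0, 0]], [0, [0, 0, 0], [0, 0, 0]], [0, [0, 0, 0], [0, 0, 0]], [0, [0, 0, 0], [0, 0, 0]]], force=100)

```text
time: 9.82
tool_pos: [486.4, 148.1, 26.9]
tcp_rot: [-89.9, -0.5, 4.6]
ft_force: [-0.5, -0.4, -2.6]
finger_gap: 20.8
```

Emit:
arm_command(commands=[[0, [0, 0, 0], [0, 0, 0]], [0, [0, 0, 0], [0, 0, 0]]])

```text
time: 9.98
tool_pos: [486.6, 148.2, 27.2]
tcp_rot: [-89.9, -0.5, 4.6]
ft_force: [0.2, -0.3, -2.0]
finger_gap: 21.2
```

The gap of 21 mm is under 26, so the pads only hold the top of the rounded edges. I'll re-grip about 7 mm lower.

Emit:
arm_command(commands=[[45, [0, 0, 0], [0, 0, 0]], [45, [0, 0, 0], [0, 0, 0]], [45, [-0.1, 0, -0.25], [0, 0.4, 0]], [45, [0, 0, 0], [0, 0, 0]]])

```text
time: 10.32
tool_pos: [483.8, 148.3, 19.6]
tcp_rot: [-89.9, -0.1, 4.6]
ft_force: [0.0, -0.1, 0.0]
finger_gap: 38.7
```

Emit:
arm_command(commands=[[20, [0, 0, 0], [0, 0, 0]], [0, [0, 0, 0], [0, 0, 0]], [0, [0, 0, 0], [0, 0, 0]], [0, [0, 0, 0], [0, 0, 0]], [0, [0, 0, 0], [0, 0, 0]]])

```text
time: 10.73
tool_pos: [483.8, 148.3, 19.8]
tcp_rot: [-89.9, -0.1, 4.6]
ft_force: [0.0, -0.6, 0.5]
finger_gap: 22.1
```

Emit:
arm_command(commands=[[0, [0, 0, 0.5], [0, 0, 0]], [0, [0.2, 0, 0.7], [0, 0, 0]], [0, [0.5, 0, 0.6], [0, 0, 1]], [0, [0.5, -0.2, 0.5], [0, 0, 1]], [0, [0.5, -0.2, 0.4], [0, 0, 0.9]]])

```text
time: 11.15
tool_pos: [527.8, 136.0, 97.0]
tcp_rot: [-89.9, 0.8, 7.7]
ft_force: [-0.1, 0.3, -1.3]
finger_gap: 22.0
```

Emit:
arm_command(commands=[[0, [0, 0, 0], [0, 0, 0]], [0, [0, 0, 0], [0, 0, 0]]])

```text
time: 11.32
tool_pos: [531.9, 135.3, 100.2]
tcp_rot: [-89.9, 0.4, 7.7]
ft_force: [-0.3, 0.2, -2.7]
finger_gap: 22.0
```

Emit:
arm_command(commands=[[0, [0.38, -0.05, 0.02], [0, -0.4, -0.2]], [0, [0, 0, 0], [0, 0, 0]]])

```text
time: 11.48
tool_pos: [542.9, 133.9, 99.7]
tcp_rot: [-90.0, 0.0, 7.5]
ft_force: [0.5, -0.8, -0.4]
finger_gap: 22.2
```

```bash
python3 - <<'E'
from m import *
st=sense();print(st['tool_pos'],st['tcp_rot'])
s=snapshot('side');a=snapshot('scene');cv2.imwrite('pics/s4.png',s);cv2.imwrite('pics/a4.png',a)
T=R.from_euler('xyz',st['tcp_rot'],degrees=True).as_matrix();p=np.array(st['tool_pos'])
tz=T[:,2]
tip=p-tz*122.8+T[:,1]*12.8; n=[562.1,-8.4,84]
print('tip exp',tip)
for C,N in((cam('scene'),'scene'),(cam('side'),'side')): print(N,proj(C,tip),proj(C,n),proj(C,[562.1,-8.4,100]))
f=lambda i,x,y,w,h:cv2.resize(i[y:y+h,x:x+w],(400,300),interpolation=cv2.INTER_CUBIC)
cv2.imwrite('pics/crop3.png',np.hstack([f(a,270,200,100,75),f(s,280,175,100,75)]))
E
```

```text
[542.94193962 133.88343679  99.65487062] [-8.99837711e+01  4.05209442e-02  7.45293136e+00]
tip exp [558.86106184  12.12330376  86.82009158]
scene [304.49712568 240.68172103] [295.67963734 240.65755064] [295.50014338 235.43090924]
side [326.15054395 239.97603558] [330.12192239 247.59124958] [330.44307488 241.52748928]
```

View pics/crop3.png

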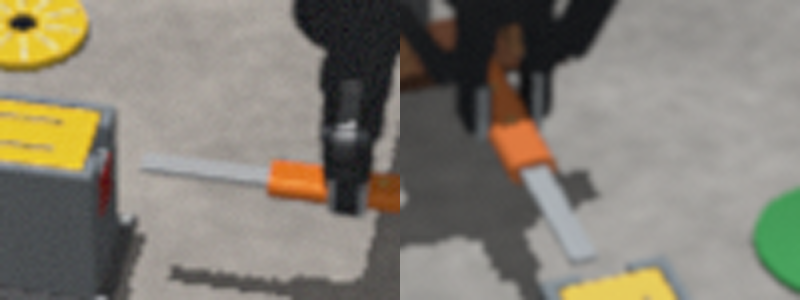

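Both views put the blade tip within about 1 px of the predicted spot, at (305.7,240.7) in scene and (325,239) in side. It lines up with the notch slot and is level. Inserting in stages.

Emit:
arm_command(commands=[[0, [0.04, -0.33, 0.04], [0, 0, 0]], [0, [0.04, -0.33, 0], [0, 0, 0]], [0, [0, 0, 0], [0, 0, 0]], [0, [0, 0, 0], [0, 0, 0]]])

```text
time: 11.92
tool_pos: [540.9, 112.4, 97.5]
tcp_rot: [-90.0, 0.5, 7.5]
ft_force: [0.4, 0.0, -1.2]
finger_gap: 22.2
```

Emit:
arm_command(commands=[[0, [0.18, 0, 0.12], [0, -0.4, 0]], [0, [0, 0, 0], [0, 0, 0]]])

```text
time: 12.08
tool_pos: [546.3, 111.8, 101.1]
tcp_rot: [-90.0, 0.1, 7.5]
ft_force: [0.2, -0.2, -0.4]
finger_gap: 22.2
```

Emit:
arm_command(commands=[[0, [0.08, -0.3, 0.03], [0, 0, 0]], [0, [0.08, -0.2, 0.03], [0, 0, 0]], [0, [0, 0, 0], [0, 0, 0]], [0, [0, 0, 0], [0, 0, 0]]])

```text
time: 12.42
tool_pos: [552.2, 95.4, 103.7]
tcp_rot: [-90.0, 0.1, 7.5]
ft_force: [-0.3, -0.1, -1.5]
finger_gap: 22.3
```

Emit:
arm_command(commands=[[0, [-0.12, 0, -0.1], [0, 0, 0]], [0, [0, -0.3, 0], [0, 0, 0]], [0, [0, -0.2, 0], [0, 0, 0]], [0, [0, 0, 0], [0, 0, 0]]])

```text
time: 12.75
tool_pos: [548.0, 79.2, 100.2]
tcp_rot: [-90.0, 0.1, 7.5]
ft_force: [-0.3, -0.2, -1.9]
finger_gap: 21.8
```

Emit:
arm_command(commands=[[0, [0.06, 0, -0.06], [0, 0, 0]], [0, [0, 0, -0.18], [-3.5, -0.5, 0]], [0, [0, 0, -0.18], [-3.5, -0.5, 0]], [0, [0, 0, 0], [0, 0, 0]]])

```text
time: 13.08
tool_pos: [550.8, 77.1, 87.6]
tcp_rot: [-97.3, -0.1, 7.3]
ft_force: [-0.6, -0.5, -1.4]
finger_gap: 22.4
```

Emit:
arm_command(commands=[[0, [0, 0.08, -0.18], [-3.5, -0.5, 0]], [0, [0, 0.03, -0.18], [-3.5, -0.5, 0]], [0, [0, 0, 0], [0, 0, 0]]])

```text
time: 13.33
tool_pos: [551.1, 80.6, 76.6]
tcp_rot: [-104.4, -0.2, 7.4]
ft_force: [-0.5, -0.8, -2.2]
finger_gap: 22.2
```

Emit:
arm_command(commands=[[0, [0, -0.03, -0.18], [-3.5, -0.5, 0]], [0, [0, -0.03, -0.18], [-3.5, -0.5, 0]], [0, [0, 0, 0], [0, 0, 0]]])

```text
time: 13.58
tool_pos: [551.3, 79.2, 66.0]
tcp_rot: [-111.2, -0.2, 7.4]
ft_force: [-1.0, -0.7, -2.0]
finger_gap: 22.1
```

Emit:
arm_command(commands=[[0, [0, -0.05, -0.18], [-3.5, -0.5, 0]], [0, [0, -0.05, -0.18], [-3.5, -0.5, 0]], [0, [0, 0, 0], [0, 0, 0]], [0, [0, 0, 0], [0, 0, 0]]])

```text
time: 13.92
tool_pos: [551.7, 76.3, 55.8]
tcp_rot: [-117.5, -0.0, 7.4]
ft_force: [-0.6, -0.1, -1.6]
finger_gap: 22.0
```

```bash
python3 - <<'E'
from m import *
st=sense();print(st['tool_pos'],st['tcp_rot'],st['ft_force'],st['wrist_torque'])
s=snapshot('side');a=snapshot('scene');cv2.imwrite('pics/s5.png',s);cv2.imwrite('pics/a5.png',a)
f=lambda i,x,y,w,h:cv2.resize(i[y:y+h,x:x+w],(400,300),interpolation=cv2.INTER_CUBIC)
cv2.imwrite('pics/crop4.png',np.hstack([f(a,240,200,100,75),f(s,290,195,100,75)]))
E
```

```text
[551.68909503  76.33844366  55.83320245] [-1.17536556e+02 -4.72018480e-02  7.39736356e+00] [-0.59729193 -0.12029999 -1.61433702] [ 0.26830835  0.07327886 -0.03160367]
```

View pics/crop4.png

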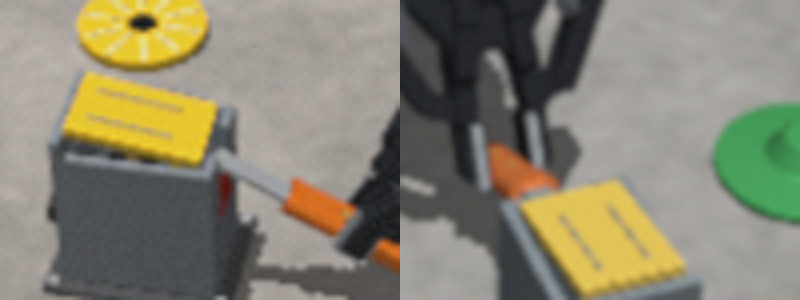

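The cover has popped: its notch end is clearly raised in both views. Now I level the blade by the reverse path and withdraw it.

Emit:
arm_command(commands=[[0, [0, 0.06, 0.26], [5, 0.65, 0]], [0, [0, 0.05, 0.26], [5, 0.65, 0]], [0, [0, 0.02, 0.26], [5, 0.65, 0]], [0, [0, 0, 0.26], [5, 0.65, 0]], [0, [0, 0, 0], [0, 0, 0]]])

```text
time: 14.43
tool_pos: [554.9, 80.6, 93.5]
tcp_rot: [-95.9, -0.7, 7.5]
ft_force: [0.8, -1.0, -0.2]
finger_gap: 22.2
```

Emit:
arm_command(commands=[[0, [-0.1, 0.2, 0.1], [5, 1, 0]], [0, [-0.06, 0.4, 0.03], [0.8, 0, 0]], [0, [-0.1, 0.6, 0], [0, 0, 0]], [0, [-0.1, 0.6, 0], [0, 0, 0]], [0, [0, 0, 0], [0, 0, 0]]])

```text
time: 14.85
tool_pos: [547.0, 132.1, 102.1]
tcp_rot: [-90.0, -1.0, 6.8]
ft_force: [-0.4, -0.1, -1.8]
finger_gap: 22.0
```

Emit:
arm_command(commands=[[0, [-0.4, 0.4, 0], [0, 0.5, 0]], [0, [-0.6, 0.3, -0.2], [0, 0.5, 0]], [0, [-0.6, 0, -0.6], [0, 0, 0]], [0, [-0.5, 0, -0.6], [0, 0, 0]], [0, [0, 0, -0.4], [0, 0, 0]]])

```text
time: 15.27
tool_pos: [484.7, 155.9, 50.5]
tcp_rot: [-90.3, -0.6, 7.0]
ft_force: [-0.9, -0.9, -1.2]
finger_gap: 22.3
```

Emit:
arm_command(commands=[[0, [0, 0, -0.3], [0, 0, 0]], [0, [0, 0, 0], [0, 0, 0]], [0, [0, 0, 0], [0, 0, 0]]])

```text
time: 15.52
tool_pos: [481.5, 155.9, 37.9]
tcp_rot: [-90.5, -0.3, 7.1]
ft_force: [1.4, 0.0, -1.8]
finger_gap: 22.0
```

Emit:
arm_command(commands=[[0, [0, 0, -0.35], [0.5, 0.3, 0]], [0, [0, 0, -0.15], [0, 0, 0]], [0, [0, 0, 0], [0, 0, 0]], [0, [0, 0, 0], [0, 0, 0]]])

```text
time: 15.85
tool_pos: [484.3, 156.0, 23.5]
tcp_rot: [-89.9, -0.2, 7.1]
ft_force: [-0.6, 0.2, -0.4]
finger_gap: 22.0
```

Emit:
arm_command(commands=[[0, [0, 0, -0.09], [0, 0, 0]], [0, [0, 0, 0], [0, 0, 0]], [40, [0, 0, 0], [0, 0, 0]], [60, [0, 0, 0], [0, 0, 0]], [60, [0, 0, 0], [0, 0, 0]]])

```text
time: 16.27
tool_pos: [486.1, 155.9, 22.1]
tcp_rot: [-89.9, -0.4, 7.0]
ft_force: [-0.4, 0.2, 0.5]
finger_gap: 51.0
```

Emit:
arm_command(commands=[[60, [0, 0, 0.4], [0, 0, 0]], [60, [0, 0, 0.8], [0, 0, 0]], [60, [0, 0, 1], [0, 0, 0]], [80, [0, 0, 1], [0, 0, 0]], [80, [0.3, -0.5, 1], [0, 0, 0]]])

```text
time: 16.68
tool_pos: [487.4, 141.0, 147.9]
tcp_rot: [-89.9, 0.4, 7.1]
ft_force: [0.9, 0.2, 0.8]
finger_gap: 68.6
```

Emit:
arm_command(commands=[[80, [0.4, -1, 1], [0, 0, 0]], [80, [0.4, -1, 1], [0, 0, 0]], [80, [0.4, -1, 0.8], [0, 0, 0]], [80, [0.4, -1, 0.3], [0, 0, 0]], [80, [0.4, -1, 0], [0, 0, 0]]])

```text
time: 17.1
tool_pos: [549.3, -6.5, 257.5]
tcp_rot: [-90.1, -0.7, 7.6]
ft_force: [0.3, 0.2, -0.1]
finger_gap: 68.3
```

Emit:
arm_command(commands=[[80, [0.3, -0.8, 0], [0, 0, 0]], [80, [0.1, -0.5, 0], [0, 0, 0]], [80, [0, 0, 0], [0, 0, 0]], [80, [0, 0, 0], [0, 0, 0]]])

```text
time: 17.43
tool_pos: [564.4, -54.4, 266.3]
tcp_rot: [-90.3, -1.2, 7.3]
ft_force: [0.5, -0.4, 0.5]
finger_gap: 68.4
```

```bash
python3 - <<'E'
from m import *
st=sense();im=snapshot('wrist');cv2.imwrite('pics/w6.png',im);C=cam('wrist',st)
print(st['tool_pos'],st['tcp_rot'],st['finger_gap'])
def rep(c,z):
    r=cv2.minAreaRect(c);b=cv2.boxPoints(r);P=np.array([onz(C,*p,z)[:2] for p in b]);
    e=[P[1]-P[0],P[2]-P[1]];print(np.round(P.mean(0),1),np.round(P,1).tolist(),np.linalg.norm(e,axis=1),r[0])
for c in blobs(im,*COL['yellow'])[:3]: rep(c,104)
for c in blobs(im,*COL['orange'])[:2]: rep(c,12)
E
```

```text
[564.3664668  -54.3879312  266.28933567] [-90.34202684  -1.23222913   7.26001627] 68.41165036336163
[569.3 -58.7] [[537.8, -20.4], [588.9, -13.3], [602.7, -96.9], [547.6, -104.2]] [51.60703773 84.69576352] (317.89874267578125, 226.20260620117188)
[ 409.7 -104.9] [[363.1, -106.6], [407.8, -57.6], [455.9, -101.1], [411.9, -154.1]] [66.28556839 64.86501483] (117.00001525878906, 258.5000305175781)
[657.7 -65.6] [[629.6, -68.1], [666.6, -39.4], [686.1, -62.5], [648.4, -92.2]] [46.80758205 30.19744894] (424.64190673828125, 248.86053466796875)
[490.3 118.5] [[478.7, 124.3], [500.5, 127.0], [502.0, 112.6], [480.0, 109.9]] [21.97182962 14.5006196 ] (255.0, 8.5)
```

View pics/w6.png

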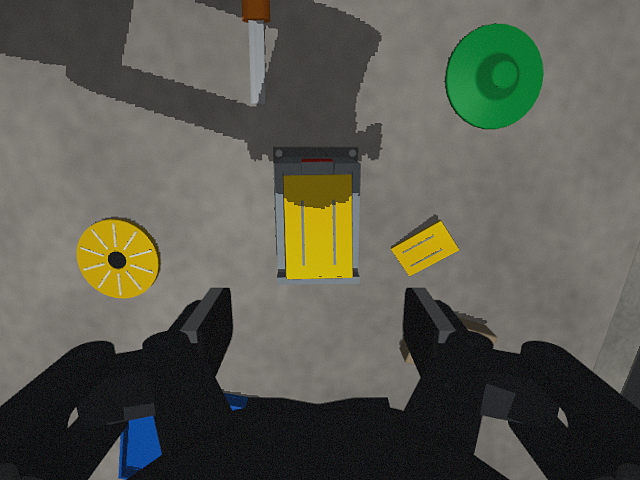

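The wrist view shows the cover at (318,226), with its far end shifted slightly towards the stop wall, and the tool lying on the bench at (255,60). I'll check the cover's resting state from the fixed cameras, which also show the tool.

```bash
python3 - <<'E'
from m import *
s=snapshot('side');a=snapshot('scene');cv2.imwrite('pics/s7.png',s);cv2.imwrite('pics/a7.png',a)
f=lambda i,x,y,w,h:cv2.resize(i[y:y+h,x:x+w],(400,300),interpolation=cv2.INTER_CUBIC)
cv2.imwrite('pics/crop5.png',np.hstack([f(a,240,215,80,60),f(s,300,230,80,60)]))
A,S=cam('scene'),cam('side')
for N,im,C in(('scene',a,A),('side',s,S)):
    for c in blobs(im,*COL['yellow'])[:3]:
        q=cv2.approxPolyDP(c,0.06*cv2.arcLength(c,True),True)[:,0];print(N,q.tolist())
E
```

```text
scene [[261, 219], [256, 233], [289, 241], [292, 226]]
scene [[291, 205], [269, 197], [260, 210], [277, 217]]
scene [[247, 284], [232, 289], [241, 304], [255, 298]]
side [[254, 326], [219, 353], [256, 356]]
side [[344, 241], [321, 246], [335, 268], [359, 262]]
side [[402, 282], [386, 300], [401, 308], [415, 288]]
```

View pics/crop5.png

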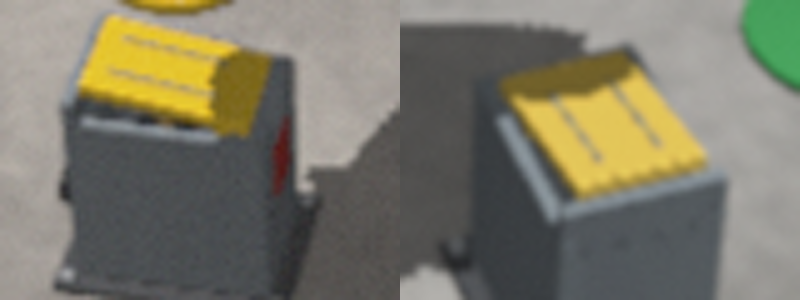

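```bash
cat >> m.py <<'E'
def tri(a,b):
    (o1,d1),(o2,d2)=ray(cam('scene'),*a),ray(cam('side'),*b)
    t=np.linalg.lstsq(np.c_[d1,-d2],o2-o1,rcond=None)[0];p,q=o1+d1*t[0],o2+d2*t[1];return (p+q)/2,np.linalg.norm(p-q)
E
python3 - <<'E'
from m import *
P={}
for n,a,b in(('far-x',(261,219),(335,268)),('far+x',(256,233),(359,262)),('notch+x',(289,241),(344,241)),('notch-x',(292,226),(321,246))):
    p,e=tri(a,b);P[n]=p;print(n,np.round(p,1),round(e,1))
m=(P['far-x']+P['far+x'])/2;k=(P['notch+x']+P['notch-x'])/2
print('len',np.linalg.norm(m-k),np.linalg.norm(P['far-x']-P['far+x']),'mid',(m+k)/2,'slope',np.degrees(np.arcsin((m-k)[2]/np.linalg.norm(m-k))))
E
```

```text
far-x [548.3 -98.2 115.6] 0.7
far+x [596.4 -90.1 114. ] 1.2
notch+x [587.6 -14.8 102.6] 0.1
notch-x [539.4 -24.7 106.3] 0.7
len 75.62078419083622 48.82871841585136 mid [567.94308706 -56.94890513 109.64179446] slope 7.889902629418621
```

The views show the cover out of its snaps. Its notch-end top is at about 104 mm (4 up) and its far end at about 115 mm, leaning up against the stop wall, with the middle at (568,-57,110). It should be graspable across its width, so I descend carefully.

Emit:
arm_command(commands=[[80, [0.08, 0.25, -0.8], [0.3, 1.2, 0]], [80, [0, 0, -0.9], [0, 0, 0]], [80, [0, 0, -0.9], [0, 0, 0]], [80, [0, 0, -0.8], [0, 0, 0]], [80, [0, 0, 0], [0, 0, 0]]])

```text
time: 18.0
tool_pos: [566.0, -38.6, 163.2]
tcp_rot: [-89.9, -0.3, 7.8]
ft_force: [-1.5, 0.6, -1.2]
finger_gap: 68.5
```

Emit:
arm_command(commands=[[80, [0, 0, 0], [0, 0, 0]]])

```text
time: 18.08
tool_pos: [565.3, -37.3, 162.8]
tcp_rot: [-89.8, -0.2, 7.9]
ft_force: [0.1, -0.7, 1.4]
finger_gap: 68.4
```

Emit:
arm_command(commands=[[80, [0.05, -0.35, -0.4], [0, 0, -0.4]], [80, [0, 0, -0.4], [0, 0, 0]], [80, [0, 0, -0.3], [0, 0, 0]], [80, [0, 0, 0], [0, 0, 0]]])

```text
time: 18.42
tool_pos: [568.9, -47.8, 131.5]
tcp_rot: [-89.9, -0.5, 7.6]
ft_force: [0.2, 0.7, -1.2]
finger_gap: 68.3
```

Emit:
arm_command(commands=[[80, [-0.06, 0, -0.3], [0, 0.4, 0]], [80, [0, 0, -0.1], [0, 0, 0]], [80, [0, 0, 0], [0, 0, 0]]])

```text
time: 18.67
tool_pos: [567.7, -48.3, 119.3]
tcp_rot: [-89.9, -0.1, 7.5]
ft_force: [-0.4, 0.1, -0.4]
finger_gap: 68.5
```

Emit:
arm_command(commands=[[52, [0, 0, 0], [0, 0, 0]], [52, [0, 0, 0], [0, 0, 0]], [52, [0, 0, 0], [0, 0, 0]], [52, [0, 0, 0], [0, 0, 0]]], force=30)

```text
time: 19.0
tool_pos: [567.6, -48.6, 119.8]
tcp_rot: [-89.9, -0.1, 7.5]
ft_force: [-0.7, 0.0, -0.9]
finger_gap: 50.9
```

The jaws stopped at 50.9 mm, so they are on the plate. I'll reopen slightly and go lower for a better hold.

Emit:
arm_command(commands=[[72, [0, 0, 0], [0, 0, 0]], [72, [0, 0, 0], [0, 0, 0]], [72, [0, 0, -0.12], [0, 0, 0]], [72, [0, 0, 0], [0, 0, 0]]])

```text
time: 19.33
tool_pos: [568.6, -48.5, 117.2]
tcp_rot: [-89.9, -0.3, 7.5]
ft_force: [0.1, -0.1, 0.6]
finger_gap: 61.5
```

Emit:
arm_command(commands=[[72, [-0.03, 0, -0.1], [0, 0, 0]], [72, [0, 0, 0], [0, 0, 0]]])

```text
time: 19.5
tool_pos: [568.0, -48.5, 114.1]
tcp_rot: [-89.9, -0.3, 7.5]
ft_force: [-0.3, -0.3, -0.4]
finger_gap: 61.5
```

Emit:
arm_command(commands=[[40, [0, 0, 0], [0, 0, 0]], [40, [0, 0, 0], [0, 0, 0]], [40, [0, 0, 0], [0, 0, 0]], [40, [0, 0, 0], [0, 0, 0]]], force=70)

```text
time: 19.83
tool_pos: [568.3, -48.6, 116.7]
tcp_rot: [-90.0, -0.3, 7.6]
ft_force: [0.4, -0.0, -0.9]
finger_gap: 49.5
```

Emit:
arm_command(commands=[[40, [0, 0, 0.15], [0, 0, 0]], [40, [0, 0, 0.3], [0, 0, 0]], [40, [0, 0, 0.4], [0, 0, 0]], [40, [0, 0, 0.6], [0, 0, 0]], [40, [0, 0, 0.6], [0, 0, 0]]])

```text
time: 20.25
tool_pos: [564.8, -47.9, 177.0]
tcp_rot: [-89.8, 0.2, 7.6]
ft_force: [0.3, -0.6, -0.3]
finger_gap: 49.5
```

Emit:
arm_command(commands=[[40, [0, 0, 0.5], [0, 0, 0]], [40, [0, 0, 0], [0, 0, 0]]])

```text
time: 20.42
tool_pos: [567.3, -48.2, 199.3]
tcp_rot: [-89.9, -0.3, 7.6]
ft_force: [1.0, -0.3, -0.1]
finger_gap: 49.6
```

```bash
python3 - <<'E'
from m import *
s=snapshot('side');a=snapshot('scene');cv2.imwrite('pics/s8.png',s);cv2.imwrite('pics/a8.png',a)
w=snapshot('wrist');cv2.imwrite('pics/w8.png',w)
st=sense();print(st['tool_pos'],st['finger_gap'])
for N,im,C in(('scene',a,cam('scene')),('side',s,cam('side'))):
    for c in blobs(im,*COL['yellow'],15)[:5]:
        q=cv2.approxPolyDP(c,0.06*cv2.arcLength(c,True),True)[:,0];print(N,cv2.contourArea(c),q.tolist())
    for c in blobs(im,*COL['blue'])[:3]:
        q=cv2.approxPolyDP(c,0.04*cv2.arcLength(c,True),True)[:,0];print(N,'blue',cv2.contourArea(c),q.tolist())
    print('old box cover proj',proj(C,[568,-55,100]),'tcp',proj(C,st['tool_pos']))
E
```

```text
[565.30964601 -47.9106989  194.56263452] 49.439348885709975
scene 371.5 [[253, 203], [272, 217], [291, 207], [279, 196], [267, 214], [261, 190]]
scene 269.5 [[247, 284], [232, 289], [241, 304], [255, 298]]
scene blue 3797.0 [[546, 63], [538, 115], [604, 124], [610, 70]]
scene blue 2251.5 [[179, 183], [144, 216], [191, 233], [223, 199]]
scene blue 350.0 [[533, 37], [510, 104]]
old box cover proj [275.61951593 232.92762106] tcp [276.84606121 199.93082597]
side 1108.0 [[254, 326], [219, 353], [256, 356]]
side 434.0 [[331, 214], [338, 234], [362, 228], [346, 211]]
side 309.5 [[403, 282], [386, 300], [400, 308], [415, 288]]
side blue 8031.0 [[356, 398], [258, 408], [263, 479], [373, 479]]
side blue 1720.5 [[383, 0], [393, 27], [434, 33], [471, 2]]
side blue 1378.0 [[485, 48], [419, 91], [477, 86]]
old box cover proj [339.29864167 257.09123672] tcp [339.45957457 216.38905907]
```

The cover came up with the gripper. Next is the tray centre.

```bash
python3 - <<'E'
from m import *
C=cam('scene');S=cam('side')
P=[onz(C,*p,20)[:2] for p in((179,183),(144,216),(191,233),(223,199))]
print(np.round(P),np.mean(P,0),np.round([np.linalg.norm(P[i]-P[i-1]) for i in range(4)]))
print(np.round([onz(S,*p,20)[:2] for p in((356,398),(258,408))]))
E
```

```text
[[ 362. -439.]
 [ 526. -449.]
 [ 549. -298.]
 [ 393. -285.]] [ 457.37824991 -367.57735894] [157. 164. 153. 157.]
[[ 535. -312.]
 [ 372. -297.]]
```

Emit:
arm_command(commands=[[40, [-0.15, -0.4, 0.1], [0, 0, 0]], [40, [-0.3, -0.8, 0.05], [0, 0, 0]], [40, [-0.3, -0.9, 0.05], [0, 0, 0]], [40, [-0.3, -0.9, 0], [0, 0, 0]], [40, [-0.3, -0.9, 0], [0, 0, 0]]])

```text
time: 20.98
tool_pos: [520.1, -164.2, 194.2]
tcp_rot: [-89.5, 0.6, 8.1]
ft_force: [0.1, -0.4, -1.0]
finger_gap: 49.7
```

Emit:
arm_command(commands=[[40, [-0.3, -0.9, 0], [0, 0, 0]], [40, [-0.3, -0.9, 0], [0, 0, 0]], [40, [-0.3, -0.9, 0], [0, 0, 0]], [40, [-0.3, -0.9, 0], [0, 0, 0]], [40, [-0.3, -0.9, 0], [0, 0, 0]]])

```text
time: 21.4
tool_pos: [466.3, -306.0, 187.5]
tcp_rot: [-89.1, 1.1, 8.1]
ft_force: [1.1, -0.0, -0.3]
finger_gap: 49.4
```

Emit:
arm_command(commands=[[40, [-0.2, -0.8, 0], [0, 0, 0]], [40, [-0.2, -0.5, 0], [0, 0, 0]], [40, [0, 0, 0], [0, 0, 0]], [40, [0, 0, 0], [0, 0, 0]]])

```text
time: 21.73
tool_pos: [445.9, -352.5, 182.0]
tcp_rot: [-88.8, 1.5, 7.7]
ft_force: [0.2, 0.6, -1.4]
finger_gap: 49.8
```

Emit:
arm_command(commands=[[40, [0.3, -0.25, -0.8], [-1, -1.4, 0]], [40, [0.1, 0, -0.9], [3, 0, 0]], [40, [0, 0, -0.9], [3, 0, 0]], [40, [0, 0, -0.9], [2, 0, 0]], [40, [0, 0, 0], [0, 0, 0]]])

```text
time: 22.15
tool_pos: [458.7, -356.6, 73.5]
tcp_rot: [-81.8, -1.0, 7.7]
ft_force: [-0.9, 1.3, -1.4]
finger_gap: 49.6
```

Emit:
arm_command(commands=[[40, [0, 0, -0.3], [0, 0, 0]], [40, [0, 0, 0], [0, 0, 0]]])

```text
time: 22.32
tool_pos: [458.0, -354.7, 62.6]
tcp_rot: [-81.7, -0.9, 7.7]
ft_force: [0.3, 0.8, -1.0]
finger_gap: 49.9
```

Emit:
arm_command(commands=[[40, [0, -0.15, -0.3], [0, 0, 0]], [40, [0, -0.05, -0.3], [0, 0, 0]], [40, [0, 0, 0], [0, 0, 0]], [40, [0, 0, 0], [0, 0, 0]]])

```text
time: 22.65
tool_pos: [460.6, -361.6, 47.4]
tcp_rot: [-82.1, -1.0, 7.9]
ft_force: [0.7, -1.5, 1.1]
finger_gap: 49.6
```

Emit:
arm_command(commands=[[40, [0, 0, -0.2], [0, 0, 0]], [40, [0, 0, -0.1], [0, 0, 0]], [40, [0, 0, 0], [0, 0, 0]]])

```text
time: 22.9
tool_pos: [461.9, -362.5, 39.8]
tcp_rot: [-82.3, -1.2, 7.9]
ft_force: [0.0, 0.4, -0.1]
finger_gap: 49.9
```

Emit:
arm_command(commands=[[40, [0, 0, -0.12], [0, 0, 0]], [40, [0, 0, -0.1], [0, 0, 0]], [40, [0, 0, 0], [0, 0, 0]]])

```text
time: 23.15
tool_pos: [462.6, -363.6, 35.4]
tcp_rot: [-82.4, -1.2, 7.9]
ft_force: [-2.0, 4.4, 4.2]
finger_gap: 49.5
```

Light contact with the tray floor (about 4 N). Releasing and retreating.

Emit:
arm_command(commands=[[70, [0, 0, 0], [0, 0, 0]], [70, [0, 0, 0], [0, 0, 0]], [70, [0, 0, 0], [0, 0, 0]], [75, [0, 0, 0.3], [0, 0, 0]], [75, [0, 0, 0.8], [0, 0, 0]]])

```text
time: 23.57
tool_pos: [459.9, -361.0, 64.1]
tcp_rot: [-82.0, -0.9, 7.9]
ft_force: [0.0, 0.3, -1.3]
finger_gap: 63.9
```

Emit:
arm_command(commands=[[75, [0, 0, 1], [-4, 0, 0]], [75, [0, 0, 1], [-4, 0, 0]], [75, [0, 0, 1], [0, 0, 0]], [75, [0, 0.5, 1], [0, 0, 0]], [75, [0, 1, 1], [0, 0, 0]]])

```text
time: 23.98
tool_pos: [456.1, -317.9, 216.8]
tcp_rot: [-90.1, 0.5, 7.6]
ft_force: [1.1, 0.4, -0.2]
finger_gap: 64.0
```

Emit:
arm_command(commands=[[75, [0, 1, 0], [0, 0, 0]], [75, [0, 1, 0], [0, 0, 0]], [75, [0, 1, 0], [0, 0, 0]], [75, [0, 0, 0], [0, 0, 0]], [75, [0, 0, 0], [0, 0, 0]]])

```text
time: 24.4
tool_pos: [460.0, -223.3, 232.4]
tcp_rot: [-90.9, -0.5, 7.7]
ft_force: [0.5, -0.0, 0.6]
finger_gap: 64.0
```

```bash
python3 - <<'E'
from m import *
s=snapshot('side');a=snapshot('scene');st=sense();print(st['time'],st['tool_pos'],st['ft_force'])
A=cam('scene');S=cam('side')
for N,im,C in(('scene',a,A),('side',s,S)):
    for c in blobs(im,*COL['yellow'],15)[:5]:
        r=cv2.minAreaRect(c);print(N,'yel',cv2.contourArea(c),np.round(onz(C,*r[0],10)[:2]),np.round(r[0]))
    for c in blobs(im,*COL['orange'],15)[:3]:
        r=cv2.minAreaRect(c);print(N,'org',cv2.contourArea(c),np.round(onz(C,*r[0],7)[:2]))
f=lambda i,x,y,w,h:cv2.resize(i[y:y+h,x:x+w],(400,300),interpolation=cv2.INTER_CUBIC)
cv2.imwrite('pics/final.png',np.vstack([np.hstack([cv2.resize(a,(400,300)),cv2.resize(s,(400,300))]),np.hstack([f(a,130,165,120,90),f(s,230,375,140,105)])]))
E
```

```text
24.5 [ 459.85253325 -224.24533988  231.87151649] [ 0.15001495 -0.74686293 -0.11702343]
scene yel 476.0 [ 367. -139.] [276. 206.]
scene yel 286.5 [ 458. -381.] [180. 209.]
scene yel 269.5 [690. -89.] [244. 294.]
scene org 244.0 [485. 153.]
side yel 1178.5 [ 361. -148.] [240. 342.]
side yel 257.0 [690. -91.] [401. 294.]
side yel 17.0 [ 441. -372.] [309. 444.]
side org 58.5 [477. 176.]
```

View pics/final.png

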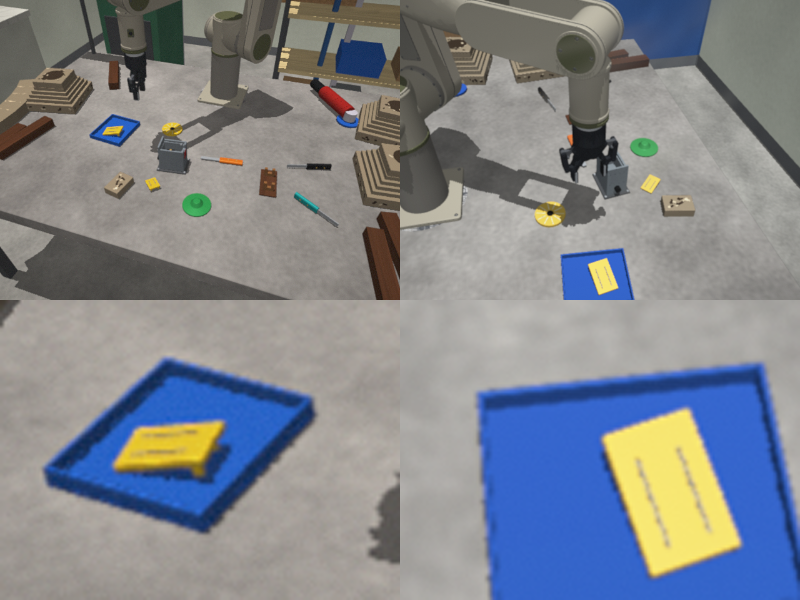

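The cover lies in the tray on its legs, at about (180,209) in the scene view. The tool lies flat on the bench at (485,153), the box is empty, and the other things haven't moved. The gripper touches nothing, so I'm handing in.

```bash
python3 -c "
from bench import *
print(hand_in())"
```

```text
the job is handed in; nothing more can be done
None
```

The job is done and handed in, with the last reading at 24.5 s against the 64 s limit. I took the orange pry blade from its rest, laid it flat on the bench and took it again across its width. With about 35 mm of blade in the notch, I turned it to about 27.5° and the cover popped. I then laid the blade flat on the bench at about (485,153) and set the cover in the blue tray at about (458,-381).

**Last checks:**
- **Cover and box:** the final pictures show the large cover inside the tray, standing on its two legs. The box is empty.
- **Other things:** the polishing disc and small plate measured within a few millimetres of where they started. By eye, the look-alikes, pad and stone had not moved.
- **Robot:** the gripper was clear of everything, and the largest force I read was about 6 N, in one touch on the tray floor.

**What disagreed:**
- **Popped cover:** after I withdrew the blade, the cover's far end leaned up against the stop wall (about 115 mm), with the notch end only about 4 mm up. The description had the notch end up 8 to 10 mm and the far end down. It still lifted out without resistance.
- **Prying force:** the wrist force showed no clear 5 N reading while prying; I confirmed the pop from the pictures.
- **Grip readings:** the finger gap read 2 to 4 mm under the true handle sizes, so I re-gripped the tool lower, once at the rest and once on the bench.

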